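Tip the drainage balls into the bonsai pot

ROBOT

A 7-joint arm with a two-finger parallel gripper is mounted at the origin on the work surface. World frame = base frame: x ahead of the robot, y to its left, z up, the work surface at z = 0. Lengths are in mm, angles in rad, forces in N, time in s.
With the tool pointing down it reaches from about 400 to 875 mm from the base axis. Payload 4.4 kg.
Tool frame: the origin (TCP) lies at the very end of the fingers, on their centre line; the grasp point (between the pads) lies 19 mm behind it; z points along the fingers, y is the line along which they close (so a half turn about z gives the same grasp; the last joint's range is limited). The gripper opens to 85 mm and grips with 20 to 120 N. Pads are 22 mm wide; open, the fingers measure 114 mm over their backs; the gripper's body (76 mm by 85 mm) begins 54 mm behind the grasp point. The pads swing forward as they close: fully open they stand 13 mm farther back than shut.
Start: joints at [-1.297, 0.628, 0.038, 1.517, -0.027, 0.996, -0.02], TCP at [216.621, 612.857, 231.313] pointing down, gripper open.
Joint ranges: [-3.06, 3.06], [-0.37, 2.12], [-1.25, 1.32], [0.18, 2.47], [-1.1, 4.24], [0.23, 1.98], [-2.94, 2.94]. Speed limits (rad/s): [2.57, 2.57, 3.14, 3.14, 3.14, 3.14, 3.14].

INTERFACE

Orientations are given as [roll, pitch, yaw] about the fixed x, y, z axes, in that order (R = Rz(yaw) Ry(pitch) Rx(roll)).
In Python, from cell import status, get_image, ctrl, models gives the robot as it stands.
- The arm moves only by the shell command python3 -m handwheel 'ROWS' [OPENING]. ROWS is JSON, a list of rows, each an object with "delta_pos": the shift along the world's x, y, z in cm, a list of three; "yaw": the turn about the world's z in rad. A call has 1 to 10 rows; each row shifts and turns the commanded pose from where the row before left it; what a row does not reach is not made up. A row lasts 1/12 s, in which the tool goes at most 41.7 mm and 7.16 degrees, less where a joint would pass 70% of its speed; a pose out of reach is approached as far as the arm can. A call is refused whole if a number of a shift passes 4.17 or a number of a turn 0.125, either way. A call with a gripper value outside its range is refused whole. OPENING is the opening, from -1 (shut) to 1 (fully open), set as the call begins (- or left out, the last holds). The fingers move at their own pace and stop on an object; the grip force is fixed at half the most. Time passes only in rows, so rows that do not move let the fingers close. It gives the time, the measured TCP pose, the force, the opening and the grip force at its end, in the units of the state.
- status.read_state(): the state, without advancing time (a new reading comes with each control period).
- get_image(name): name is "scene" or "top" or "wrist"; returns a dict with "color" (420x560x3 uint8, red, green, blue), "z_map" (420x560 float32, mm along the optical axis (not along the pixel's ray), 0 where there is no reading), "fx", "fy", "cx", "cy" (pixels), "k1" (the pictures are not rectified: a ray, as slopes to the right and down, at radius r is drawn at 1 + k1 r^2 times it, then the intrinsics apply), "position" and "rotation" of the camera in the world; the wrist camera has in their place "hand_eye" (4x4, takes a point from camera to tool coordinates, whose origin is the TCP and whose axes are the flange's). Camera axes: x right, y up, looking along -z (the intrinsics and any distortion apply to the point x, -y, -z); pixel columns grow to the right and rows downward; lengths in mm; the calibration is good to about 2 mm. A picture is of the moment at which its call begins: read the wrist's pose just before it.
- ctrl.finish_job(): hands the job in; it is judged then, once.
Trained networks look in a picture, given as the dict that the camera call returned (one of the last four; its "shot" number tells which), for a name from the list of things; names that differ only in an ending like _2 or _b are one class to them, and where a whole thing is asked for, a point or a joint stands for the part that bears it (a point fixed in the world has none). Each returns a list of dicts, best first, with "score" (0 to 1); they miss things now and then, are a little off and sometimes report something else, mostly with a low value. They report only what shows in the picture. A call takes as long as a camera call. They do not tell look-alikes from the thing itself.
- models.boxes_of(picture, name): "rect" ([left, top, right, bottom] in pixels, round what is visible of it).
The state is a dict: "clock": time; "qpos": joint angles; "qd": joint speeds; "tau": joint torques, N m; "eef_pos": TCP position; "tool_rot": TCP orientation; "force": force on the tool from outside, world axes, zero at the start; "torque": the same for the moment, N m; "width": finger opening in mm; "gripper_force": force on a finger pad.
Only numpy, scipy, OpenCV 4.12 (cv2) and the standard library are available. Lean on these libraries where they do the work, as an engineer would, in place of code of your own. Each camera call takes 0.05 s, during which the arm holds its last target. There are 200 camera calls.

TASK

Pick up the loaded steel scoop by its wooden handle and tip all eight clay drainage balls into the blue glazed pot without spilling any on the bench. Then stand the empty scoop upright in the middle of the round cork mat, lowering it right down before letting go. Leave both pots, the shears, the wire spool and the sapling where they are.

Things in the scene. Friction and masses are not known exactly. Their poses are not given: they have to be found in the camera images.
- scoop: open-fronted steel scoop, loose, about 0.26 kg empty, wooden handle on top. Flat foot 85 (x) by 80 (y) mm, origin at its underside's centre, z up; the open mouth looks to its own -x. Floor 6 mm thick, flat from x = 42 to -42 mm, then a ramp rising at 25 degrees to the lip. Walls 50 mm high, 3 mm thick, 74 mm apart. Tipping it 45 to 50 degrees, mouth down, empties it
- scoop_grip (a point): where to grip the dark wooden handle: a bar along the scoop's x at y = 0, from x = -50 to +36 mm, 16 mm wide (y), 22 mm tall, free underneath, carried by a post on the back wall. This point: x = -10, y = 0, z = 105 mm in the scoop's frame (bar top at 116 mm), just above the centre of mass; axes as the scoop's
- scoop_lip (a point): middle of the pouring lip at the scoop's mouth, the ramp's end: x = -97, y = 0, z = 31 mm in the scoop's frame
- blue_pot: rectangular blue glazed bonsai pot on four small feet, empty, the one to fill. 180 x 140 mm outside at the walls (192 x 152 at the thin rim band), 70 mm high, walls 9 mm, so the opening is 162 x 122 mm; inner floor 17 mm above the bench. Loose, about 1.1 kg. Origin: centre of its underside; x along the long side, z up
- clay_pot: unglazed orange-brown terracotta bonsai pot of the same shape, stays empty. 180 x 140 mm outside at the walls (192 x 152 at the thin rim band), 70 mm high, walls 9 mm, so the opening is 162 x 122 mm; inner floor 17 mm above the bench. Loose, about 1.1 kg. Origin: centre of its underside; x along the long side, z up
- mat: round cork mat fixed to the bench, 150 mm across, 6 mm thick; origin: centre of its underside, on the bench
- shears: bonsai shears lying on the bench, about 170 mm long and 12 mm high, origin at the pivot, blades to +x; stays where it is
- spool: spool of copper-coloured wire standing on the bench, 64 mm across, 40 mm high, origin: centre of the underside; stays where it is
- sapling: young conifer in a black plastic pot, 92 mm pot, about 200 mm tall, origin: centre of the underside; stays where it is
- ball0: one of eight round reddish-brown fired-clay drainage balls, 22 mm across, 12 g, at first on the scoop's floor; origin: its centre
- ball1: one of eight round reddish-brown fired-clay drainage balls, 22 mm across, 12 g, at first on the scoop's floor; origin: its centre
- ball2: one of eight round reddish-brown fired-clay drainage balls, 22 mm across, 12 g, at first on the scoop's floor; origin: its centre
- ball3: one of eight round reddish-brown fired-clay drainage balls, 22 mm across, 12 g, at first on the scoop's floor; origin: its centre
- ball4: one of eight round reddish-brown fired-clay drainage balls, 22 mm across, 12 g, at first on the scoop's floor; origin: its centre
- ball5: one of eight round reddish-brown fired-clay drainage balls, 22 mm across, 12 g, at first on the scoop's floor; origin: its centre
- ball6: one of eight round reddish-brown fired-clay drainage balls, 22 mm across, 12 g, at first on the scoop's floor; origin: its centre
- ball7: one of eight round reddish-brown fired-clay drainage balls, 22 mm across, 12 g, at first on the scoop's floor; origin: its centre
Not all that is in view belongs to the job. Leave any purple or red look-alike of the scoop alone.

How it is judged:
By the outcome, as a careful person would: the job done as asked, in the order asked, and still so for the second after the job is handed in, with the robot touching nothing.
It also fails if it takes over 59 s, if anything falls off the work surface, if the arm or the gripper's body presses on something with over 40 N, if the wrist force passes 120 N, or if a joint passes its speed limit or range.

## Working session

There is one attempt and no reset: what is moved stays moved. The work goes in short steps, Python scripts to look and compute and a shell command to move; the robot and the scene stay as the last step left them, time stands still between calls to the robot, and variables do not carry over. Pictures are saved under pics/ and viewed, at most 10 in all, crops included, and the job is handed in when it is done.

```bash
ls; python3 -m handwheel 2>&1 | head -20; mkdir -p pics; cat > h.py <<'E'
import numpy as np, cv2
from scipy.spatial.transform import Rotation as R
from cell import status, get_image, ctrl, models
def cam(p, st=None):
    if 'hand_eye' in p:
        T=np.eye(4); T[:3,:3]=R.from_euler('xyz',st['tool_rot']).as_matrix(); T[:3,3]=st['eef_pos']
        return T@np.array(p['hand_eye'])
    T=np.eye(4); r=np.array(p['rotation']); T[:3,:3]=r if r.shape==(3,3) else R.from_euler('xyz',r).as_matrix(); T[:3,3]=p['position']; return T
def ray(p,uv):
    uv=np.atleast_2d(np.array(uv,float)); d=(uv-[p['cx'],p['cy']])/[p['fx'],p['fy']]; s=d.copy()
    for _ in range(20): s=d/(1+p['k1']*(s**2).sum(1,keepdims=True))
    return np.c_[s[:,0],-s[:,1],-np.ones(len(s))]
def cloud(p,st=None):
    T=cam(p,st); v,u=np.mgrid[0:420,0:560]; r=ray(p,np.c_[u.ravel(),v.ravel()])
    w=(r*p['z_map'].reshape(-1,1))@T[:3,:3].T+T[:3,3]; w[p['z_map'].ravel()<=0]=np.nan
    return w.reshape(420,560,3)
E
cat > look.py <<'E'
from h import *
import pickle
names=['scoop','scoop_grip','scoop_lip','blue_pot','clay_pot','mat','shears','spool','sapling','ball0']
ims=[]
for c in ['scene','top']:
    p=get_image(c); W=cloud(p); im=p['color'][:,:,::-1].copy(); pickle.dump(p,open(c+'.pkl','wb'))
    print(c,p['position'])
    for n in names:
        for b in models.boxes_of(p,n)[:3 if n!='ball0' else 9]:
            l,t,r,bt=[int(x) for x in b['rect']]
            if b['score']<.3: continue
            m=W[max(t,0):bt+1,max(l,0):r+1].reshape(-1,3)
            print(n,round(b['score'],2),[l,t,r,bt],np.nanmedian(m,0).round())
    cv2.imwrite(f'pics/{c}0.png',im)
print(status.read_state())
E
python3 look.py
```

```text
pics
invalid input
scene [1370.98112909 -924.67495195 1058.78870392]
scoop 0.9 [263, 207, 302, 269] [ 618. -116.    6.]
scoop 0.67 [222, 180, 274, 230] [434. -95.  15.]
scoop 0.66 [158, 273, 222, 325] [ 607. -458.   16.]
scoop_grip 0.97 [156, 274, 220, 328] [ 608. -466.   14.]
scoop_grip 0.69 [262, 209, 303, 269] [ 619. -118.    6.]
scoop_grip 0.66 [221, 186, 275, 229] [444. -99.  17.]
scoop_lip 0.98 [224, 184, 276, 231] [448. -98.  16.]
scoop_lip 0.9 [157, 273, 222, 326] [ 607. -460.   14.]
scoop_lip 0.61 [263, 204, 300, 266] [ 612. -111.    7.]
blue_pot 0.95 [318, 133, 384, 190] [503. 334.  16.]
clay_pot 0.8 [149, 205, 227, 272] [ 421. -317.   18.]
clay_pot 0.57 [316, 200, 358, 232] [645.  86.   5.]
mat 0.57 [317, 199, 359, 231] [644.  90.   5.]
shears 0.78 [266, 284, 318, 315] [ 791. -253.    3.]
spool 0.66 [388, 193, 402, 216] [761. 239.  38.]
spool 0.31 [317, 135, 382, 190] [503. 326.  17.]
sapling 0.71 [352, 189, 397, 249] [792.  61.  66.]
top [544.47173056 -66.60366958 983.74366308]
scoop 0.89 [276, 235, 315, 297] [ 447. -100.   22.]
scoop 0.89 [280, 154, 348, 215] [ 638. -144
[... 868 characters left out ...]
1.1, 'qpos': array([-1.29679246,  0.62842002,  0.03849747,  1.51738558, -0.02701932,
        0.99631459, -0.02002721]), 'qd': array([ 1.07608936e-03,  9.02240443e-06,  3.84963679e-04, -9.67688491e-04,
       -6.28053983e-04, -3.47948141e-04, -7.23864035e-04]), 'tau': array([ 2.35456719e-04, -5.63302481e+01,  1.22571073e+00, -1.93790746e+01,
        1.09003804e-02,  1.53948757e-03,  9.93685433e-06]), 'eef_pos': array([216.61873291, 612.85805299, 231.30500545]), 'tool_rot': array([-3.14158226e+00, -5.31225095e-05,  2.80172845e+00]), 'force': array([ 0.08736405, -0.14602789, -1.04691304]), 'torque': array([-0.02670606,  0.06186148, -0.0112935 ]), 'gripper_force': 0.0, 'width': 85.1860889083087}
```

```bash
python3 - <<'E'
import cv2
a=cv2.imread('pics/top0.png');b=cv2.imread('pics/scene0.png')
c=cv2.resize(a[70:340,60:510],None,fx=1.77,fy=1.77,interpolation=cv2.INTER_CUBIC); cv2.imwrite('pics/t1.png',c)
c=cv2.resize(b[110:340,140:420],None,fx=2.6,fy=2.6,interpolation=cv2.INTER_CUBIC); cv2.imwrite('pics/s1.png',c)
E
```

```text
(no output)
```

View pics/t1.png

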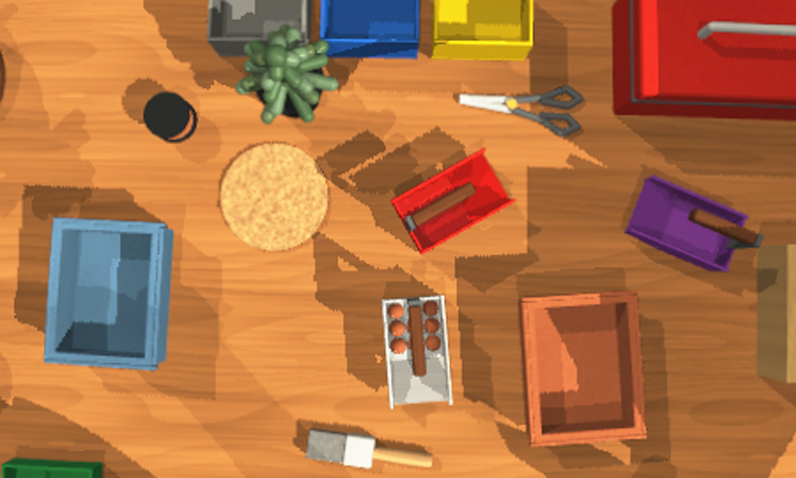

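View pics/s1.png

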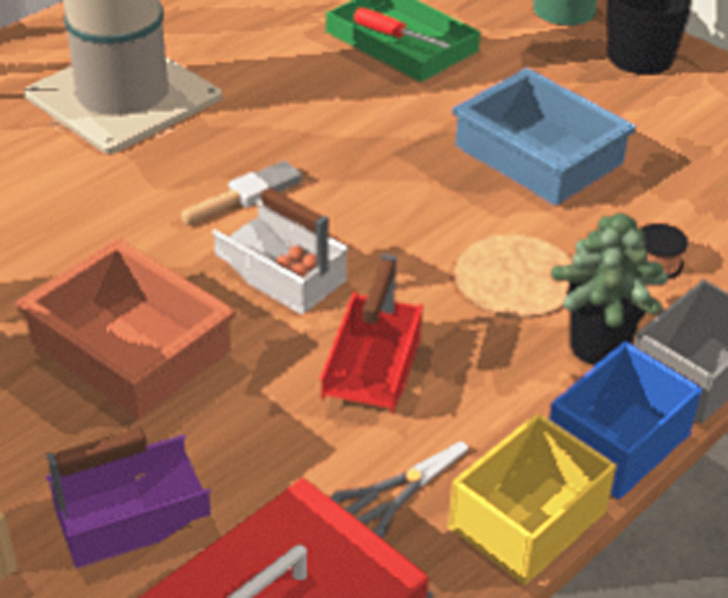

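The top view shows the steel scoop at crop (417,350), with its mouth toward the robot (-x) and the balls at the back. The blue pot is at (108,293), the mat at (274,196), and red and purple decoys sit nearby. Next I'll measure the exact poses from both views.

```bash
cat > meas.py <<'E'
from h import *
import pickle
for c in ['top','scene']:
    p=pickle.load(open(c+'.pkl','rb')); W=cloud(p); hsv=cv2.cvtColor(p['color'],cv2.COLOR_RGB2HSV); X,Y,Z=W[...,0],W[...,1],W[...,2]
    def near(x,y,r): return (np.hypot(X-x,Y-y)<r)
    def rect(m,n):
        q=W[m]; (cx,cy),s,a=cv2.minAreaRect(q[:,:2].astype(np.float32)); 
        o=q[:,:2]-q[:,:2].mean(0); v=np.linalg.svd(o,full_matrices=False)[2][0]
        print(c,n,len(q),'ctr',round(cx),round(cy),'size',np.round(s),'ang',round(a,1),'mean',q.mean(0).round(1),'zmax',np.percentile(q[:,2],[50,95]).round(1),'pca',round(np.degrees(np.arctan2(v[1],v[0])),1))
    rect(near(505,325,150)&(Z>63)&(Z<80),'pot rim')
    rect(near(447,-110,90)&(Z>98)&(Z<130),'handle')
    rect(near(447,-110,100)&(Z>42)&(Z<58),'walls')
    rect(near(647,92,77)&(Z>2.5)&(Z<15)&(hsv[...,0]>12)&(hsv[...,1]<140),'mat')
    rect(near(423,-328,150)&(Z>63)&(Z<80),'clay rim')
    print('bench z',np.nanmedian(Z[near(560,200,40)]), 'near scoop rear tall:', np.nanmax(Z[near(447,-110,100)]))
    cv2.imwrite(f'pics/{c}_mat.png',cv2.resize(p['color'][:,:,::-1],None,fx=1,fy=1))
E
python3 meas.py
```

```text
top pot rim 1857 ctr 511 309 size [154. 194.] ang 88.6 mean [511.5 307.5  69.6] zmax [69.7 72.6] pca -179.1
top handle 324 ctr 466 -99 size [93. 16.] ang 5.5 mean [465.6 -98.7 115.2] zmax [115.4 118.3] pca -174.5
top walls 308 ctr 442 -101 size [144.  82.] ang 5.8 mean [ 449.9 -100.8   51.9] zmax [52.1 55.1] pca -172.6
top mat 1648 ctr 645 97 size [143. 142.] ang 32.0 mean [645.3  94.6   6.2] zmax [6.2 8.9] pca 155.6
top clay rim 1914 ctr 426 -316 size [194. 154.] ang 4.2 mean [ 426.4 -315.6   69.9] zmax [70.  72.9] pca -177.6
bench z 0.5013391287922673 near scoop rear tall: 120.46640999066767
scene pot rim 617 ctr 511 308 size [162. 194.] ang 88.4 mean [515.8 303.3  68.7] zmax [68.7 73.2] pca -1.5
scene handle 204 ctr 469 -101 size [92. 20.] ang 6.6 mean [ 471.6 -102.8  110.5] zmax [111.8 118.1] pca 7.0
scene walls 211 ctr 444 -102 size [145.  88.] ang 5.9 mean [ 463.1 -110.9   48.2] zmax [48.7 53.6] pca 18.3
scene mat 938 ctr 645 93 size [139. 144.] ang 38.4 mean [645.1  90.5   6.2] zmax [6.1 9.6] pca -46.6
scene clay rim 1015 ctr 427 -318 size [199. 156.] ang 4.7 mean [ 435.7 -323.3   69.4] zmax [69.5 73.7] pca 3.7
bench z 0.9654351650042372 near scoop rear tall: 122.2588793250211
```

```bash
python3 -m handwheel '[{"delta_pos":[2.3,-3.1,0],"yaw":0.044},{"delta_pos":[2.3,-3.1,0],"yaw":0.044},{"delta_pos":[2.3,-3.1,0],"yaw":0.044},{"delta_pos":[2.3,-3.1,0],"yaw":0.044},{"delta_pos":[2.3,-3.1,0],"yaw":0.044},{"delta_pos":[2.3,-3.1,0],"yaw":0.044},{"delta_pos":[2.3,-3.1,0],"yaw":0.044},{"delta_pos":[2.3,-3.1,0],"yaw":0.044},{"delta_pos":[2.3,-3.1,0],"yaw":0.044},{"delta_pos":[2.3,-3.1,0],"yaw":0.044}]' 1
python3 -m handwheel '[{"delta_pos":[0,-4,0],"yaw":0},{"delta_pos":[0,-4,0],"yaw":0},{"delta_pos":[0,-4,0],"yaw":0},{"delta_pos":[0,-4,0],"yaw":0},{"delta_pos":[0,-4,0],"yaw":0},{"delta_pos":[0,-4,0],"yaw":0},{"delta_pos":[0,-4,0],"yaw":0},{"delta_pos":[0,-4,0],"yaw":0},{"delta_pos":[0,-4,0],"yaw":0},{"delta_pos":[0,-4,0],"yaw":0}]'
python3 -c "
from h import *
s=status.read_state();print(s['qpos'].round(2))"
```

```text
clock: 1.93
eef_pos: [447.6, 301.3, 231.6]
tool_rot: [3.141, 0.0, -3.039]
force: [0.3, 1.5, -0.4]
width: 85.5
gripper_force: 0.0
clock: 2.77
eef_pos: [446.5, -99.1, 231.7]
tool_rot: [-3.141, 0.001, -3.041]
force: [1.5, -0.9, 0.2]
width: 85.2
gripper_force: 0.0
[ 0.17  0.36 -0.02  2.03  0.01  0.75  1.82]
```

```bash
python3 - <<'E'
from h import *
st=status.read_state(); p=get_image('wrist'); W=cloud(p,st); X,Y,Z=W[...,0],W[...,1],W[...,2]
m=(np.hypot(X-460,Y+100)<75)&(Z>100)&(Z<130)
q=W[m]; print(len(q), cv2.minAreaRect(q[:,:2].astype(np.float32)), q.mean(0), np.percentile(q[:,2],[50,95]))
cv2.imwrite('pics/w1.png',p['color'][:,:,::-1])
E
```

```text
2242 ((464.20989990234375, -97.70584869384766), (93.05294036865234, 15.251633644104004), 5.517549514770508) [460.78987364 -98.06379965 114.55617542] [114.98035364 116.32389713]
```

View pics/w1.png

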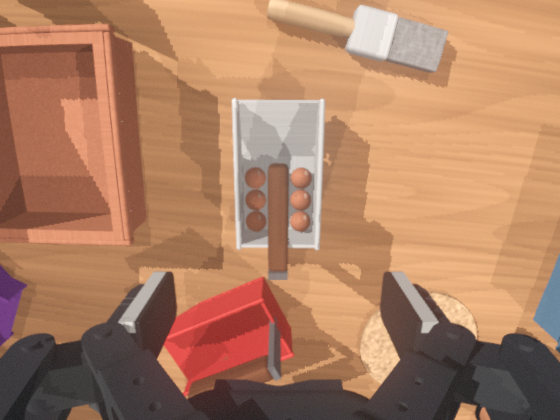

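The wrist view shows the handle as a dark bar at pixel columns 268–288, rows 163–280, with three balls on each side of it. It agrees with the other two views, so I'm descending.

```bash
python3 -m handwheel '[{"delta_pos":[0.4,0,-2.5]},{"delta_pos":[0.4,0,-2.5]},{"delta_pos":[0.4,0,-2.5]},{"delta_pos":[0,0,-2.5]},{"delta_pos":[0,0,-2.0]},{"delta_pos":[0,0,-1.5]},{"delta_pos":[0,0,-1.0]},{"delta_pos":[0,0,0]}]' 1
python3 -m handwheel '[{"delta_pos":[0,0,0]},{"delta_pos":[0,0,0]},{"delta_pos":[0,0,0]},{"delta_pos":[0,0,0]},{"delta_pos":[0,0,0]},{"delta_pos":[0,0,0]},{"delta_pos":[0,0,0]},{"delta_pos":[0,0,0]}]' -1
python3 -m handwheel '[{"delta_pos":[0,0,0.3]},{"delta_pos":[0,0,0.6]},{"delta_pos":[0,0,1]},{"delta_pos":[0,0,1]},{"delta_pos":[0,0,0.5]},{"delta_pos":[0,0,0]},{"delta_pos":[0,0,0]}]'
python3 - <<'E'
from h import *
p=get_image('scene');cv2.imwrite('pics/s2.png',cv2.resize(p['color'][150:270,190:330,::-1],None,fx=4,fy=4,interpolation=cv2.INTER_CUBIC))
E
```

```text
schema error: expected keys delta_pos, yaw
schema error: expected keys delta_pos, yaw
schema error: expected keys delta_pos, yaw
```

View pics/s2.png

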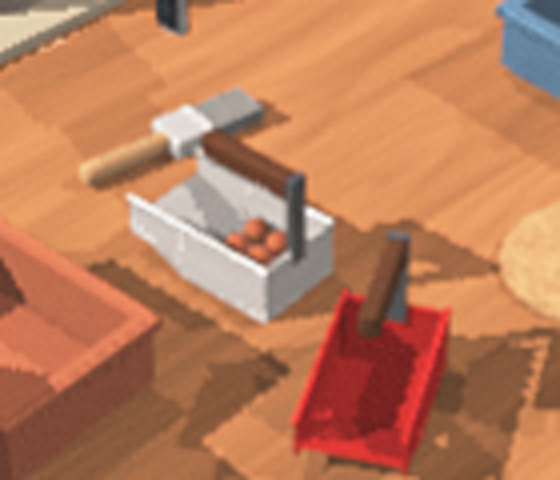

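The call was refused because every row needs both keys. The picture just shows the scoop untouched, with the gripper still high.

```bash
python3 -m handwheel '[{"delta_pos":[0.4,0,-2.5],"yaw":0},{"delta_pos":[0.4,0,-2.5],"yaw":0},{"delta_pos":[0.4,0,-2.5],"yaw":0},{"delta_pos":[0,0,-2.5],"yaw":0},{"delta_pos":[0,0,-2.0],"yaw":0},{"delta_pos":[0,0,-1.5],"yaw":0},{"delta_pos":[0,0,-1.0],"yaw":0},{"delta_pos":[0,0,0],"yaw":0}]' 1
python3 -m handwheel '[{"delta_pos":[0,0,0],"yaw":0},{"delta_pos":[0,0,0],"yaw":0},{"delta_pos":[0,0,0],"yaw":0},{"delta_pos":[0,0,0],"yaw":0},{"delta_pos":[0,0,0],"yaw":0},{"delta_pos":[0,0,0],"yaw":0},{"delta_pos":[0,0,0],"yaw":0},{"delta_pos":[0,0,0],"yaw":0}]' -1
python3 -m handwheel '[{"delta_pos":[0,0,0.3],"yaw":0},{"delta_pos":[0,0,0.6],"yaw":0},{"delta_pos":[0,0,1],"yaw":0},{"delta_pos":[0,0,1],"yaw":0},{"delta_pos":[0,0,0.5],"yaw":0},{"delta_pos":[0,0,0],"yaw":0},{"delta_pos":[0,0,0],"yaw":0}]'
cat > tilt.py <<'E'
# estimate scoop tilt from dense depth: side-wall/handle points seen in scene view, in tool-centred frame
from h import *
import sys
st=status.read_state(); e=np.array(st['eef_pos']); p=get_image('scene'); W=cloud(p)
cv2.imwrite('pics/cur.png',p['color'][:,:,::-1]); np.save('W.npy',W)
yaw=np.radians(float(sys.argv[1]) if len(sys.argv)>1 else 5.6)
g=e+[0,0,19]; d=W-g; ax=np.array([np.cos(yaw),np.sin(yaw),0]); ay=np.array([-np.sin(yaw),np.cos(yaw),0])
sx,sy,sz=d@ax,d@ay,d[...,2]
hsv=cv2.cvtColor(p['color'],cv2.COLOR_RGB2HSV)
m=(abs(sy+40)<7)&(abs(sx)<150)&(sz<-10)&(sz>-140)&(W[...,2]>12)&(hsv[...,1]<70)   # near (-y) wall
q=np.c_[sx[m],sz[m]]; print('clock',st['clock'],'eef',e.round(1),'F',np.round(st['force'],1),'w',round(st['width'],1))
print('wall pts',len(q)); 
if len(q)>20:
    r=cv2.minAreaRect(q.astype(np.float32)); print(np.round(cv2.boxPoints(r),0).tolist())
    from scipy.optimize import minimize
    from cv2 import pointPolygonTest as ppt
    # side outline of the scoop in its frame relative to the grip (-10,105)
    out=np.float32([[42,-105],[-32,-105],[-87,-79],[-87,-55],[52,-55],[52,-105]])+np.float32([0,0])
    out=np.float32([[52,-105],[-32,-105],[-87,-79],[-92,-55],[52,-55]])
    best=[]
    for th in np.radians(np.arange(-15,60,1.)):
        c,s=np.cos(th),np.sin(th); b=q@np.array([[c,-s],[s,c]])   # rotate back
        pen=lambda o: sum(max(0,-ppt(out,(float(x),float(z)),True)) for x,z in b[::2]-o)
        best.append((min((pen(np.array([i,j])),i,j) for i in (-8,0,8) for j in (-4,0,4)),np.degrees(th)))
    best.sort(); print([(round(b[0][0]),b[0][1:],round(b[1])) for b in best[:4]])
E
python3 tilt.py
```

```text
clock: 3.53
eef_pos: [457.6, -96.4, 84.6]
tool_rot: [3.14, -0.003, -3.041]
force: [-0.2, 0.4, -0.1]
width: 85.5
gripper_force: 0.0
clock: 4.2
eef_pos: [459.1, -97.7, 86.8]
tool_rot: [-3.141, 0.001, -3.042]
force: [-0.5, -1.6, 5.6]
width: 15.1
gripper_force: 59.8
clock: 4.78
eef_pos: [458.5, -96.9, 120.3]
tool_rot: [3.141, 0.0, -3.041]
force: [0.3, 0.7, -3.7]
width: 15.1
gripper_force: 58.6
clock 4.7833 eef [458.5 -96.9 120.3] F [ 0.3  0.7 -3.7] w 15.1
wall pts 458
[[-89.0, -106.0], [58.0, -107.0], [59.0, -51.0], [-88.0, -50.0]]
[(66, (0, 0), 1), (69, (0, 0), 0), (75, (0, 0), 2), (88, (0, 0), -1)]
```

```bash
python3 -m handwheel '[{"delta_pos":[0,0,1],"yaw":0},{"delta_pos":[0,0,1.5],"yaw":0},{"delta_pos":[0,0,1.5],"yaw":0},{"delta_pos":[0,0,1.5],"yaw":0},{"delta_pos":[0,0,1.5],"yaw":0},{"delta_pos":[0,0,1],"yaw":0},{"delta_pos":[0.2,0.5,0],"yaw":0},{"delta_pos":[0.2,1,0],"yaw":0},{"delta_pos":[0.2,1.5,0],"yaw":0},{"delta_pos":[0.2,2,0],"yaw":0}]'
python3 -m handwheel '[{"delta_pos":[0.4,2.2,0],"yaw":-0.012},{"delta_pos":[0.4,2.2,0],"yaw":-0.012},{"delta_pos":[0.4,2.2,0],"yaw":-0.012},{"delta_pos":[0.4,2.2,0],"yaw":-0.012},{"delta_pos":[0.4,2.2,0],"yaw":-0.012},{"delta_pos":[0.4,2.2,0],"yaw":-0.012},{"delta_pos":[0.4,2.2,0],"yaw":-0.012},{"delta_pos":[0.4,2.2,0],"yaw":-0.012},{"delta_pos":[0.4,2.2,0],"yaw":-0.012},{"delta_pos":[0.4,2.2,0],"yaw":-0.012}]'
python3 -m handwheel '[{"delta_pos":[0.4,2,0],"yaw":0},{"delta_pos":[0.4,2,0],"yaw":0},{"delta_pos":[0.4,2,0],"yaw":0},{"delta_pos":[0.4,2,0],"yaw":0},{"delta_pos":[0.4,1.7,0],"yaw":0},{"delta_pos":[0.4,1.5,0],"yaw":0},{"delta_pos":[0.4,1,0],"yaw":0},{"delta_pos":[0.4,0.7,0],"yaw":0},{"delta_pos":[0.4,0.4,0],"yaw":0},{"delta_pos":[0.2,0.2,0],"yaw":0}]'
python3 tilt.py -1.4; python3 - <<'E'
from h import *
p=cv2.imread('pics/cur.png'); cv2.imwrite('pics/s3.png',cv2.resize(p[70:230,270:440],None,fx=3.5,fy=3.5,interpolation=cv2.INTER_CUBIC))
W=np.load('W.npy'); X,Y,Z=W[...,0],W[...,1],W[...,2]
E
```

```text
clock: 5.67
eef_pos: [465.9, -46.8, 199.0]
tool_rot: [3.142, -0.002, -3.043]
force: [-0.1, 0.6, -3.6]
width: 14.5
gripper_force: 58.9
clock: 6.5
eef_pos: [505.2, 175.0, 198.5]
tool_rot: [-3.141, -0.003, 3.122]
force: [0.6, 0.4, -3.9]
width: 14.6
gripper_force: 58.9
clock: 7.33
eef_pos: [544.9, 307.9, 199.6]
tool_rot: [-3.141, -0.001, 3.122]
force: [0.0, 0.2, -4.4]
width: 15.1
gripper_force: 58.9
clock 7.3333 eef [544.9 307.9 199.6] F [ 0.   0.2 -4.4] w 15.1
wall pts 429
[[-88.0, -110.0], [55.0, -111.0], [56.0, -51.0], [-87.0, -49.0]]
[(60, (0, 0), 0), (65, (0, 0), 1), (66, (0, 0), -1), (74, (0, 0), 2)]
```

View pics/s3.png

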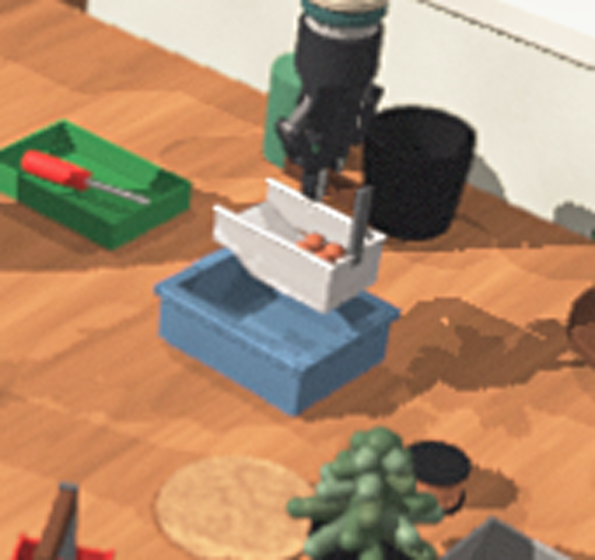

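The scoop is level over the pot, with its rear above the far rim (crop ~330,300) and the balls still inside. The tool can't pitch, so I'll rest the scoop's rear edge on the far rim and move the grip in an arc around that edge. The handle should then pivot in the pads.

```bash
python3 -m handwheel '[{"delta_pos":[0,0,-0.8],"yaw":0},{"delta_pos":[0,0,-1],"yaw":0},{"delta_pos":[0,0,-1],"yaw":0},{"delta_pos":[0,0,-0.8],"yaw":0},{"delta_pos":[0,0,-0.5],"yaw":0},{"delta_pos":[0,0,-0.2],"yaw":0},{"delta_pos":[0,0,0],"yaw":0}]'
python3 -m handwheel '[{"delta_pos":[-0.2,0,-0.1],"yaw":0},{"delta_pos":[-0.3,0,-0.2],"yaw":0},{"delta_pos":[-0.3,0,-0.2],"yaw":0},{"delta_pos":[-0.3,0,-0.2],"yaw":0},{"delta_pos":[-0.3,0,-0.2],"yaw":0},{"delta_pos":[-0.3,0,-0.2],"yaw":0},{"delta_pos":[0,0,0],"yaw":0}]'
python3 tilt.py -1.4
```

```text
clock: 7.97
eef_pos: [544.2, 307.3, 157.2]
tool_rot: [-3.141, -0.001, 3.122]
force: [0.5, -0.3, -5.0]
width: 15.3
gripper_force: 58.9
clock: 8.55
eef_pos: [528.8, 308.1, 148.2]
tool_rot: [3.14, 0.004, 3.122]
force: [-1.3, -1.3, 7.7]
width: 15.2
gripper_force: 61.7
clock 8.55 eef [528.8 308.1 148.2] F [-1.3 -1.3  7.7] w 15.2
wall pts 402
[[-115.0, -64.0], [-108.0, -121.0], [70.0, -101.0], [64.0, -44.0]]
[(101, (0, 0), 10), (106, (0, 0), 9), (106, (0, 0), 11), (115, (0, 0), 8)]
```

```bash
python3 -m handwheel '[{"delta_pos":[-0.3,0,-0.3],"yaw":0},{"delta_pos":[-0.3,0,-0.3],"yaw":0},{"delta_pos":[-0.3,0,-0.3],"yaw":0},{"delta_pos":[-0.3,0,-0.3],"yaw":0},{"delta_pos":[-0.3,0,-0.2],"yaw":0},{"delta_pos":[0,0,0],"yaw":0}]'
python3 tilt.py -1.4
python3 -m handwheel '[{"delta_pos":[-0.3,0,-0.3],"yaw":0},{"delta_pos":[-0.2,0,-0.3],"yaw":0},{"delta_pos":[-0.3,0,-0.3],"yaw":0},{"delta_pos":[-0.2,0,-0.3],"yaw":0},{"delta_pos":[-0.2,0,-0.3],"yaw":0},{"delta_pos":[0,0,0],"yaw":0},{"delta_pos":[0,0,0],"yaw":0}]'
python3 tilt.py -1.4; python3 - <<'E'
from h import *
p=cv2.imread('pics/cur.png'); t=get_image('top')['color'][:,:,::-1]
a=cv2.resize(p[80:220,290:410],(480,560),interpolation=cv2.INTER_CUBIC); b=cv2.resize(t[170:300,70:145],(320,560),interpolation=cv2.INTER_CUBIC)
cv2.imwrite('pics/s4.png',np.hstack([a,b]))
E
```

```text
clock: 9.1
eef_pos: [511.7, 308.5, 133.8]
tool_rot: [3.14, 0.0, 3.122]
force: [-5.0, -0.6, 8.9]
width: 15.3
gripper_force: 65.6
clock 9.1 eef [511.7 308.5 133.8] F [-5.  -0.6  8.9] w 15.3
wall pts 374
[[-100.0, -87.0], [90.0, -136.0], [115.0, -39.0], [-75.0, 9.0]]
[(52, (8, 4), 16), (53, (8, 4), 17), (55, (8, 0), 18), (58, (8, 0), 19)]
clock: 9.73
eef_pos: [498.8, 308.8, 118.4]
tool_rot: [3.141, -0.002, 3.123]
force: [-6.1, -0.2, 7.6]
width: 15.1
gripper_force: 69.7
clock 9.7333 eef [498.8 308.8 118.4] F [-6.1 -0.2  7.6] w 15.1
wall pts 286
[[-82.0, -67.0], [103.0, -120.0], [127.0, -35.0], [-57.0, 18.0]]
[(41, (8, 4), 27), (42, (8, 4), 28), (43, (8, 4), 26), (45, (8, 4), 29)]
```

View pics/s4.png

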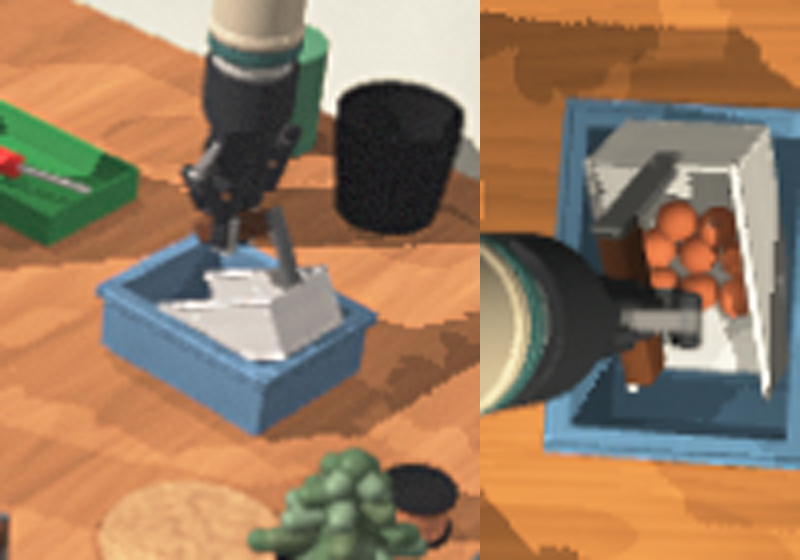

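The balls have collected at the ramp foot (right panel ~690,260), with about 27° of tilt. I'm continuing to about 34°.

```bash
python3 -m handwheel '[{"delta_pos":[-0.2,0,-0.3],"yaw":0},{"delta_pos":[-0.2,0,-0.3],"yaw":0},{"delta_pos":[-0.2,0,-0.3],"yaw":0},{"delta_pos":[-0.1,0,-0.2],"yaw":0},{"delta_pos":[0,0,0],"yaw":0},{"delta_pos":[0,0,0],"yaw":0},{"delta_pos":[0,0,0],"yaw":0},{"delta_pos":[0,0,0],"yaw":0}]'
python3 tilt.py -1.4; python3 - <<'E'
from h import *
p=get_image('top'); 
t=p['color'][:,:,::-1]
print([(b['rect'],b['score']) for b in models.boxes_of(p,'ball0') if b['score']>.3][:10])
W=cloud(p);X,Y,Z=W[...,0],W[...,1],W[...,2]; hsv=cv2.cvtColor(p['color'],cv2.COLOR_RGB2HSV)
m=(abs(X-511)<95)&(abs(Y-308)<75)&(hsv[...,0]<14)&(hsv[...,1]>130)&(hsv[...,2]>90)&(Z<100)
q=W[m];print(len(q),np.percentile(q,[5,50,95],axis=0).round())
cv2.imwrite('pics/t5.png',cv2.resize(t[170:300,70:160],(554,800-200*0)[::1],interpolation=cv2.INTER_CUBIC)[:600])
E
```

```text
clock: 10.5
eef_pos: [497.2, 309.2, 115.5]
tool_rot: [3.136, 0.009, 3.121]
force: [-12.0, -7.9, 60.0]
width: 15.3
gripper_force: 77.8
clock 10.5 eef [497.2 309.2 115.5] F [-12.   -7.9  60. ] w 15.3
wall pts 276
[[-80.0, -64.0], [101.0, -121.0], [129.0, -34.0], [-53.0, 23.0]]
[(43, (8, 4), 29), (43, (8, 4), 28), (45, (8, 4), 30), (46, (8, 4), 27)]
[([127.1, 252.9, 133.7, 261.4], 0.64), ([115.6, 251.5, 127.2, 261.7], 0.61), ([95.0, 194.1, 142.7, 262.4], 0.61), ([126.4, 260.6, 134.4, 271.8], 0.47), ([125.0, 244.1, 136.0, 255.1], 0.4)]
579 [[432. 234.  -3.]
 [459. 287.  36.]
 [568. 334.  51.]]
```

```bash
python3 -m handwheel '[{"delta_pos":[0,0,0.5],"yaw":0},{"delta_pos":[0,0,0.5],"yaw":0},{"delta_pos":[0,0,0.5],"yaw":0},{"delta_pos":[0,0,0.5],"yaw":0},{"delta_pos":[0,0,0.5],"yaw":0},{"delta_pos":[0,0,0.5],"yaw":0},{"delta_pos":[0,0,0],"yaw":0},{"delta_pos":[0,0,0],"yaw":0}]'
python3 tilt.py -1.4; python3 - <<'E'
from h import *
p=cv2.imread('pics/cur.png'); t=get_image('top')['color'][:,:,::-1]
a=cv2.resize(p[80:220,290:410],(480,560),interpolation=cv2.INTER_CUBIC); b=cv2.resize(t[170:300,80:155],(320,560),interpolation=cv2.INTER_CUBIC)
cv2.imwrite('pics/s5.png',np.hstack([a,b]))
E
```

```text
clock: 11.32
eef_pos: [493.9, 308.1, 136.4]
tool_rot: [3.141, 0.001, 3.122]
force: [1.0, 0.0, -3.4]
width: 15.1
gripper_force: 68.4
clock 11.3167 eef [493.9 308.1 136.4] F [ 1.   0.  -3.4] w 15.1
wall pts 367
[[-82.0, -90.0], [107.0, -139.0], [134.0, -34.0], [-56.0, 14.0]]
[(117, (8, 4), 27), (117, (8, 4), 28), (120, (8, 4), 29), (122, (8, 4), 26)]
```

View pics/s5.png

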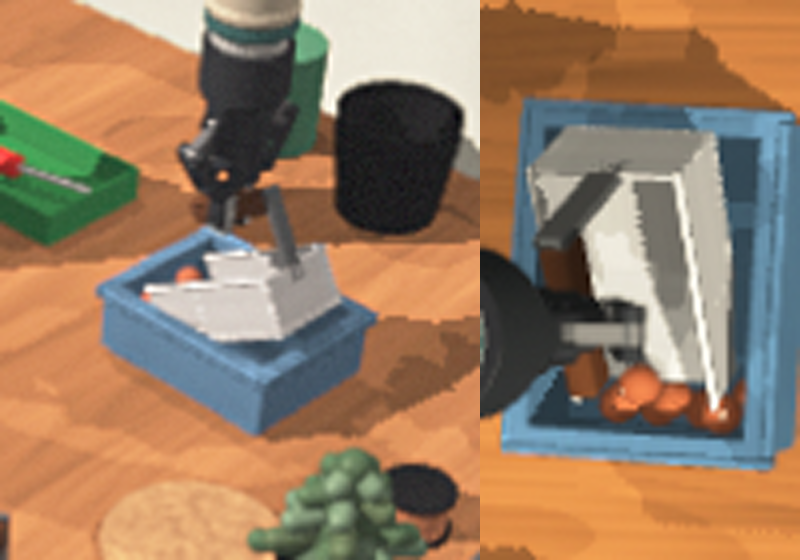

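Several balls lie in the pot at its near end (right panel ~660,395) and block the lip. I'll raise the scoop and draw it back so the rest can roll off.

```bash
python3 -m handwheel '[{"delta_pos":[0.3,0,0.5],"yaw":0},{"delta_pos":[0.6,0,0.5],"yaw":0},{"delta_pos":[0.8,0,0.3],"yaw":0},{"delta_pos":[0.8,0,0],"yaw":0},{"delta_pos":[0.5,0,0],"yaw":0},{"delta_pos":[0,0,0],"yaw":0},{"delta_pos":[0,0,0],"yaw":0},{"delta_pos":[0,0,0],"yaw":0}]'
cat > v.py <<'E'
from h import *
import sys
p=get_image('scene'); q=get_image('top'); a=cv2.resize(p['color'][80:220,290:410,::-1],(480,560),interpolation=cv2.INTER_CUBIC); b=cv2.resize(q['color'][170:300,80:155,::-1],(320,560),interpolation=cv2.INTER_CUBIC)
cv2.imwrite(sys.argv[1],np.hstack([a,b]))
W=cloud(q);X,Y,Z=W[...,0],W[...,1],W[...,2]; hsv=cv2.cvtColor(q['color'],cv2.COLOR_RGB2HSV)
m=(abs(X-511)<81)&(abs(Y-308)<61)&(hsv[...,0]<9)&(hsv[...,1]>130)&(hsv[...,2]>70)
n,l,s,c=cv2.connectedComponentsWithStats(m.astype(np.uint8))
for i in range(1,n):
    if s[i,4]>8: print(s[i].tolist(),np.median(W[l==i],0).round())
for b in models.boxes_of(q,'ball0')[:12]:
    l,t,r,bb=[int(x) for x in b['rect']]; print(round(b['score'],2),[l,t,r,bb],np.nanmedian(W[t:bb,l:r].reshape(-1,3),0).round())
E
python3 v.py pics/s6.png;  python3 tilt.py -1.4
```

```text
clock: 12.08
eef_pos: [523.0, 307.7, 148.9]
tool_rot: [-3.141, -0.001, 3.122]
force: [-0.9, -0.1, -3.0]
width: 15.2
gripper_force: 68.4
0.66 [107, 256, 115, 265] [449. 342.  33.]
0.59 [134, 258, 142, 269] [446. 270.  47.]
clock 12.2333 eef [523.1 307.9 149.1] F [-0.1 -0.7 -3.4] w 14.8
wall pts 429
[[-106.0, -98.0], [-82.0, -152.0], [105.0, -67.0], [81.0, -14.0]]
[(126, (0, 4), 31), (131, (0, 4), 32), (134, (0, 4), 30), (138, (0, 4), 33)]
```

View pics/s6.png

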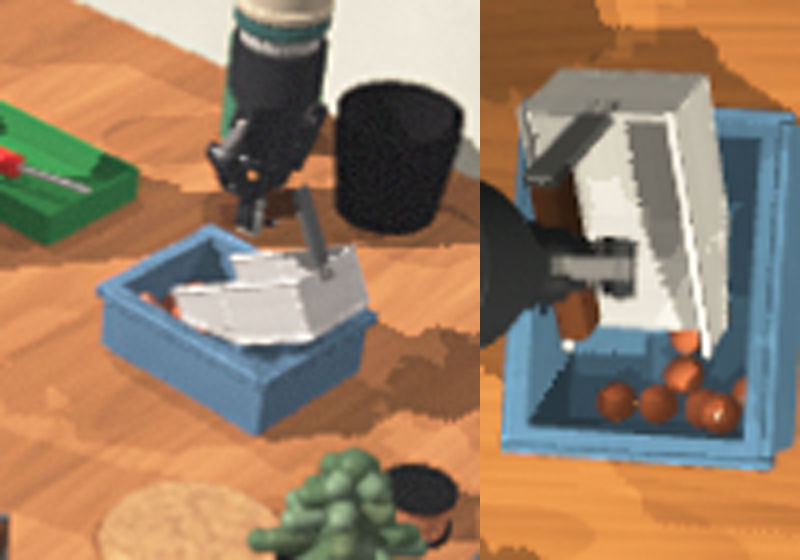

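Seven balls are visible in the pot near its close end (right panel ~617–742, 340–412), and the scoop looks empty apart from hidden corners. A wrist view will check for the eighth.

```bash
python3 - <<'E'
from h import *
st=status.read_state(); p=get_image('wrist'); W=cloud(p,st)
for b in models.boxes_of(p,'ball0')[:14]:
    l,t,r,bb=[max(0,int(x)) for x in b['rect']]; print(round(b['score'],2),[l,t,r,bb],np.nanmedian(W[(t+bb)//2-2:(t+bb)//2+3,(l+r)//2-2:(l+r)//2+3].reshape(-1,3),0).round())
cv2.imwrite('pics/w2.png',p['color'][:,:,::-1])
E
```

```text
0.89 [273, 70, 301, 103] [438. 316.  38.]
0.76 [210, 68, 242, 104] [438. 276.  54.]
0.73 [238, 72, 267, 102] [439. 292.  38.]
0.73 [197, 86, 228, 120] [448. 264.  38.]
0.7 [310, 74, 340, 107] [441. 341.  38.]
0.6 [250, 128, 280, 160] [477. 299.  38.]
0.56 [255, 98, 282, 129] [456. 302.  38.]
```

View pics/w2.png

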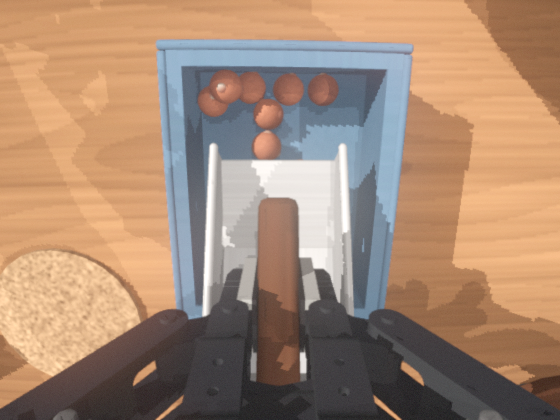

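```bash
python3 -m handwheel '[{"delta_pos":[0,0,1],"yaw":0},{"delta_pos":[0,0,2],"yaw":0},{"delta_pos":[0.5,0,2],"yaw":0},{"delta_pos":[1.5,0,1],"yaw":0},{"delta_pos":[2,0,0.5],"yaw":0},{"delta_pos":[2,0,0],"yaw":0},{"delta_pos":[1.5,0,0],"yaw":0},{"delta_pos":[0.5,0,0],"yaw":0},{"delta_pos":[0,0,0],"yaw":0},{"delta_pos":[0,0,0],"yaw":0}]'
cat > cnt.py <<'E'
from h import *
ims=[]
for c in ['wrist','top','scene']:
    st=status.read_state(); p=get_image(c); W=cloud(p,st); print(c,np.round(st['force'],1))
    for b in models.boxes_of(p,'ball0')[:14]:
        l,t,r,bb=[max(0,int(x)) for x in b['rect']]; print(round(b['score'],2),[l,t,r,bb],np.nanmedian(W[(t+bb)//2-2:(t+bb)//2+3,(l+r)//2-2:(l+r)//2+3].reshape(-1,3),0).round())
    ims.append(p['color'][:,:,::-1])
a=cv2.resize(ims[0],(480,360)); b=cv2.resize(ims[1][170:300,80:155],(230,360),interpolation=cv2.INTER_CUBIC)
d=cv2.resize(ims[2][60:220,290:410],(270,360),interpolation=cv2.INTER_CUBIC)
cv2.imwrite('pics/a.png',np.hstack([cv2.resize(ims[0][0:330,130:470],(330,360)),b,d])[:, :800])
E
python3 cnt.py
```

```text
clock: 13.22
eef_pos: [602.5, 307.9, 214.2]
tool_rot: [-3.141, -0.002, 3.122]
force: [0.5, -0.2, -3.5]
width: 14.9
gripper_force: 68.3
wrist [ 0.5 -0.2 -3.5]
0.84 [257, 3, 279, 29] [459. 302.  38.]
0.76 [211, 2, 238, 18] [454. 266.  35.]
0.7 [252, 29, 279, 58] [480. 299.  39.]
0.63 [282, 55, 307, 83] [501. 323.  38.]
0.61 [275, 0, 294, 8] [449. 316.  33.]
0.51 [304, 0, 324, 9] [450. 340.  34.]
top [-0.6  1.4 -3.3]
0.65 [112, 234, 121, 241] [505. 326.  36.]
0.65 [123, 252, 131, 257] [465. 300.  36.]
0.6 [118, 258, 126, 267] [445. 310.  36.]
0.44 [109, 257, 116, 267] [445. 335.  37.]
scene [ 0.3 -0.2 -4.2]
0.4 [385, 192, 403, 216] [758. 233.  40.]
```

The ball that was hidden under the scoop now shows at (501,323), so all eight are in the pot: (438,316), (438,276), (439,292), (448,264), (441,341), (477,299), (456,302) and (501,323). Next I move to the mat and level the scoop against it.

```bash
python3 -m handwheel '[{"delta_pos":[0,-0.8,0],"yaw":0},{"delta_pos":[0,-1.6,0],"yaw":0},{"delta_pos":[0,-2.4,0],"yaw":0},{"delta_pos":[0,-2.6,0],"yaw":0},{"delta_pos":[0,-2.6,0],"yaw":0},{"delta_pos":[0,-2.6,0],"yaw":0},{"delta_pos":[0,-2.6,0],"yaw":0},{"delta_pos":[0,-2.6,0],"yaw":0},{"delta_pos":[0,-2.1,0],"yaw":0},{"delta_pos":[0.2,-1.4,0],"yaw":0}]'
python3 -m handwheel '[{"delta_pos":[0,0,-1.5],"yaw":0},{"delta_pos":[0,0,-2.5],"yaw":0},{"delta_pos":[0,0,-2.5],"yaw":0},{"delta_pos":[0,0,-2],"yaw":0},{"delta_pos":[0,0,-1.5],"yaw":0},{"delta_pos":[0,0,-0.8],"yaw":0},{"delta_pos":[0,0,-0.5],"yaw":0},{"delta_pos":[0,0,0],"yaw":0}]'
python3 tilt.py -1.4
```

```text
clock: 14.35
eef_pos: [604.9, 89.2, 214.6]
tool_rot: [-3.139, -0.001, 3.117]
force: [0.7, -0.3, -2.3]
width: 15.3
gripper_force: 68.3
clock: 15.02
eef_pos: [604.8, 94.6, 101.3]
tool_rot: [-3.141, -0.002, 3.122]
force: [-3.0, 0.2, -1.8]
width: 15.3
gripper_force: 68.6
clock 15.0167 eef [604.8  94.6 101.3] F [-3.   0.2 -1.8] w 15.3
wall pts 468
[[-51.0, -85.0], [-25.0, -134.0], [150.0, -40.0], [123.0, 8.0]]
[(36, (8, 0), 28), (39, (8, 0), 29), (40, (8, 0), 27), (45, (8, 0), 30)]
```

```bash
python3 -m handwheel '[{"delta_pos":[0.2,0,-0.3],"yaw":0},{"delta_pos":[0.3,0,-0.3],"yaw":0},{"delta_pos":[0.3,0,-0.2],"yaw":0},{"delta_pos":[0.3,0,0],"yaw":0},{"delta_pos":[0.3,0,0],"yaw":0},{"delta_pos":[0.3,0,0],"yaw":0},{"delta_pos":[0,0,0],"yaw":0}]'
python3 tilt.py -1.4
```

```text
clock: 15.65
eef_pos: [623.4, 95.2, 95.0]
tool_rot: [3.141, 0.001, 3.122]
force: [-3.3, -0.5, 7.0]
width: 15.3
gripper_force: 69.3
clock 15.65 eef [623.4  95.2  95. ] F [-3.3 -0.5  7. ] w 15.3
wall pts 464
[[-66.0, -75.0], [-47.0, -129.0], [164.0, -55.0], [145.0, -1.0]]
[(552, (8, 4), 22), (554, (8, 4), 23), (556, (8, 4), 21), (557, (8, 4), 24)]
```

```bash
python3 -m handwheel '[{"delta_pos":[0.2,0,-0.2],"yaw":0},{"delta_pos":[0.3,0,-0.1],"yaw":0},{"delta_pos":[0.3,0,0],"yaw":0},{"delta_pos":[0.3,0,0],"yaw":0},{"delta_pos":[0.3,0,0],"yaw":0},{"delta_pos":[0.3,0,0],"yaw":0},{"delta_pos":[0.3,0,0],"yaw":0},{"delta_pos":[0,0,0],"yaw":0}]'
python3 tilt.py -1.4
```

```text
clock: 16.37
eef_pos: [643.9, 95.3, 92.9]
tool_rot: [3.141, 0.003, 3.122]
force: [-4.6, 0.8, 11.5]
width: 15.3
gripper_force: 71.0
clock 16.3667 eef [643.9  95.3  92.9] F [-4.6  0.8 11.5] w 15.3
wall pts 489
[[-82.0, -66.0], [-62.0, -129.0], [157.0, -59.0], [137.0, 4.0]]
[(824, (8, 4), 12), (825, (8, 4), 11), (826, (8, 4), 13), (831, (8, 4), 14)]
```

```bash
python3 -m handwheel '[{"delta_pos":[0.3,0,0],"yaw":0},{"delta_pos":[0.3,0,-0.1],"yaw":0},{"delta_pos":[0.3,0,-0.1],"yaw":0},{"delta_pos":[0.3,0,-0.1],"yaw":0},{"delta_pos":[0.3,0,-0.1],"yaw":0},{"delta_pos":[0.2,0,-0.1],"yaw":0},{"delta_pos":[0,0,-0.1],"yaw":0},{"delta_pos":[0,0,0],"yaw":0}]'
python3 tilt.py -1.4
```

```text
clock: 17.08
eef_pos: [662.7, 95.0, 88.2]
tool_rot: [3.141, 0.007, 3.122]
force: [-2.0, -1.1, 13.5]
width: 15.0
gripper_force: 72.6
clock 17.0833 eef [662.7  95.   88.2] F [-2.  -1.1 13.5] w 15.0
wall pts 468
[[-94.0, -50.0], [-80.0, -121.0], [152.0, -75.0], [138.0, -3.0]]
[(954, (8, 4), 2), (956, (8, 4), 3), (959, (8, 4), 1), (961, (8, 4), 4)]
```

```bash
python3 -m handwheel '[{"delta_pos":[0,0,-0.1],"yaw":0},{"delta_pos":[0,0,-0.1],"yaw":0},{"delta_pos":[0,0,-0.1],"yaw":0},{"delta_pos":[0,0,-0.1],"yaw":0},{"delta_pos":[0,0,0],"yaw":0}]'
python3 -m handwheel '[{"delta_pos":[0,0,0.6],"yaw":0},{"delta_pos":[0,0,0.8],"yaw":0},{"delta_pos":[0,0,0.8],"yaw":0},{"delta_pos":[0,0,0.8],"yaw":0},{"delta_pos":[0,0,0.3],"yaw":0},{"delta_pos":[0,0,0],"yaw":0},{"delta_pos":[0,0,0],"yaw":0}]'
python3 tilt.py -1.4; python3 - <<'E'
from h import *
for c in ['scene','top']:
    p=get_image(c); W=cloud(p); X,Y,Z=W[...,0],W[...,1],W[...,2]; hsv=cv2.cvtColor(p['color'],cv2.COLOR_RGB2HSV)
    m=(abs(X-640)<110)&(abs(Y-95)<60)&(Z>25)&(Z<100)&(hsv[...,1]<60)&(hsv[...,2]>110)
    q=W[m]; print(c,len(q),cv2.minAreaRect(q[:,:2].astype(np.float32)),np.percentile(q,[2,98],axis=0).round())
    # top edge of the -y wall: height along x
    w=q[abs(q[:,1]-55)<8]; 
    for x in range(540,720,20):
        k=w[abs(w[:,0]-x)<10]; 
        if len(k)>3: print(x,np.percentile(k[:,2],[3,97]).round(),end=' ')
    print()
E
```

```text
clock: 17.55
eef_pos: [662.7, 95.0, 88.1]
tool_rot: [3.14, 0.008, 3.122]
force: [-10.5, -2.0, 37.4]
width: 15.1
gripper_force: 76.0
clock: 18.13
eef_pos: [659.6, 94.8, 113.1]
tool_rot: [-3.142, -0.0, 3.122]
force: [0.3, 0.4, -4.2]
width: 15.1
gripper_force: 70.0
clock 18.1333 eef [659.6  94.8 113.1] F [ 0.3  0.4 -4.2] w 15.1
wall pts 542
[[-92.0, -50.0], [-78.0, -125.0], [160.0, -80.0], [146.0, -6.0]]
[(1592, (8, 4), 4), (1593, (8, 4), 5), (1595, (8, 4), 3), (1599, (8, 4), 6)]
scene 1113 ((642.2135009765625, 93.19270324707031), (90.84183502197266, 144.43055725097656), 88.96759033203125) [[575.  50.  33.]
 [712. 135.  83.]]
580 [46. 85.] 600 [42. 83.] 620 [33. 84.] 640 [30. 83.] 660 [33. 82.] 680 [31. 83.] 700 [36. 83.] 
top 1343 ((641.0765380859375, 93.37813568115234), (81.50255584716797, 140.9793701171875), 88.9700698852539) [[573.  54.  34.]
 [708. 133.  84.]]
580 [60. 86.] 600 [54. 84.] 620 [38. 84.] 640 [48. 86.] 660 [35. 84.] 700 [54. 85.]
```

The scoop is level (wall top at z≈83–84 along its length), with its centre at about (669.5,93). I shift it -25 mm in x and +2 mm in y onto the mat centre, then lower it until the force shows contact.

```bash
python3 -m handwheel '[{"delta_pos":[-0.4,0,0],"yaw":0},{"delta_pos":[-0.7,0.1,0],"yaw":0},{"delta_pos":[-0.7,0.1,0],"yaw":0},{"delta_pos":[-0.5,0,0],"yaw":0},{"delta_pos":[-0.2,0,-0.4],"yaw":0},{"delta_pos":[0,0,-0.8],"yaw":0},{"delta_pos":[0,0,-0.6],"yaw":0},{"delta_pos":[0,0,-0.4],"yaw":0},{"delta_pos":[0,0,-0.2],"yaw":0},{"delta_pos":[0,0,0],"yaw":0}]'
python3 -m handwheel '[{"delta_pos":[0,0,-0.1],"yaw":0},{"delta_pos":[0,0,-0.1],"yaw":0},{"delta_pos":[0,0,0],"yaw":0}]'
```

```text
clock: 19.12
eef_pos: [634.6, 96.6, 88.7]
tool_rot: [-3.141, -0.001, 3.122]
force: [-0.5, 0.2, -3.8]
width: 15.0
gripper_force: 69.9
clock: 19.37
eef_pos: [635.3, 96.7, 88.3]
tool_rot: [3.141, 0.001, 3.122]
force: [-0.7, -0.2, 2.6]
width: 15.2
gripper_force: 70.9
```

```bash
python3 -m handwheel '[{"delta_pos":[0,0,-0.1],"yaw":0},{"delta_pos":[0,0,-0.1],"yaw":0},{"delta_pos":[0,0,0],"yaw":0},{"delta_pos":[0,0,0],"yaw":0}]'
python3 -m handwheel '[{"delta_pos":[0,0,0],"yaw":0},{"delta_pos":[0,0,0],"yaw":0},{"delta_pos":[0,0,0],"yaw":0},{"delta_pos":[0,0,0],"yaw":0},{"delta_pos":[0,0,0],"yaw":0},{"delta_pos":[0,0,0],"yaw":0},{"delta_pos":[0,0,0],"yaw":0},{"delta_pos":[0,0,0],"yaw":0}]' 1
python3 -m handwheel '[{"delta_pos":[0,0,0.5],"yaw":0},{"delta_pos":[0,0,1.5],"yaw":0},{"delta_pos":[0,0,2.5],"yaw":0},{"delta_pos":[0,0,3],"yaw":0},{"delta_pos":[0,0,3],"yaw":0},{"delta_pos":[0,0,2],"yaw":0},{"delta_pos":[-2,0,0],"yaw":0},{"delta_pos":[-4,0,0],"yaw":0},{"delta_pos":[-4,0,0],"yaw":0},{"delta_pos":[0,0,0],"yaw":0}]'
python3 - <<'E'
from h import *
ims=[]
for c in ['scene','top']:
    p=get_image(c); W=cloud(p); X,Y,Z=W[...,0],W[...,1],W[...,2]; hsv=cv2.cvtColor(p['color'],cv2.COLOR_RGB2HSV)
    m=(abs(X-620)<110)&(abs(Y-95)<60)&(Z>12)&(Z<70)&(hsv[...,1]<60)&(hsv[...,2]>110)
    q=W[m]; print(c,len(q),cv2.minAreaRect(q[:,:2].astype(np.float32)),'ztop',np.percentile(q[:,2],97).round(1))
    r=W[(np.hypot(X-511,Y-308)<150)&(Z>63)&(Z<80)]; print('pot',cv2.minAreaRect(r[:,:2].astype(np.float32)))
    ims.append(p['color'][:,:,::-1])
cv2.imwrite('pics/fin.png',np.hstack([cv2.resize(ims[0][90:290,270:430],(400,500),interpolation=cv2.INTER_CUBIC),cv2.resize(ims[1][110:310,80:240],(400,500),interpolation=cv2.INTER_CUBIC)]))
E
```

```text
clock: 19.7
eef_pos: [635.5, 96.7, 88.2]
tool_rot: [3.141, 0.002, 3.121]
force: [-4.3, -1.7, 16.1]
width: 15.1
gripper_force: 72.7
clock: 20.37
eef_pos: [634.6, 96.9, 85.2]
tool_rot: [-3.142, -0.0, 3.122]
force: [0.2, 0.0, 0.1]
width: 85.4
gripper_force: 0.0
clock: 21.2
eef_pos: [522.6, 95.9, 208.9]
tool_rot: [-3.139, -0.015, 3.124]
force: [-1.1, -0.9, -1.3]
width: 85.3
gripper_force: 0.0
scene 1040 ((618.4431762695312, 93.583740234375), (90.11346435546875, 145.01107788085938), 89.61632537841797) ztop 58.2
pot ((512.855712890625, 306.5106506347656), (163.21974182128906, 196.25587463378906), 88.90294647216797)
top 1496 ((617.47607421875, 95.6002426147461), (81.80859375, 141.43702697753906), 88.86241149902344) ztop 59.5
pot ((600.5352172851562, 339.0339660644531), (87.29854583740234, 15.419851303100586), 87.796875)
```

View pics/fin.png

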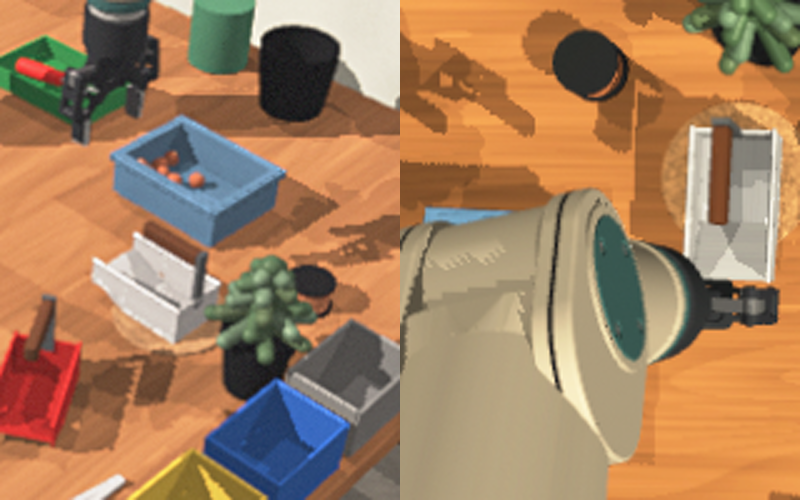

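The scoop stands flat and empty on the mat, centred at about (646,95) against the mat's (645,95). The balls are in the blue pot, which hasn't visibly moved. Handing in.

```bash
python3 -m handwheel '[{"delta_pos":[0,0,0],"yaw":0},{"delta_pos":[0,0,0],"yaw":0},{"delta_pos":[0,0,0],"yaw":0}]' && python3 -c "
from cell import ctrl
print(ctrl.finish_job())"
```

```text
clock: 21.55
eef_pos: [536.1, 96.9, 210.5]
tool_rot: [3.141, 0.001, 3.121]
force: [-0.2, -0.1, 1.0]
width: 85.3
gripper_force: 0.0
the job is handed in; nothing more can be done
None
```

I handed the job in at 21.6 s: all eight balls are in the blue pot and the empty scoop stands upright about 1 mm from the mat's centre; the blue pot was still in place to about 2 mm, and I touched nothing else.

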